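Open the slide reader's counterweighted barrier and push the slide tray home

TASK

On the lab bench, push the slide reader's counterweighted barrier bar up past its balance point so that it stays raised by itself, then push the slide tray along its track until it is fully home against the end stop. Only push with the fingers: do not lift the tray or pick anything up. Leave the other things on the bench where they stand, and finish clear of everything.

Things in the scene. Friction and masses are not known exactly. Their poses are not given: they have to be found in the camera images.
- dock: Slide reader's loading dock, fixed on the bench: track plate, grey rails, low white reader at the far end. Origin on the bench top, on the track's centre line, below the barrier bar; x along the track to the end stop (away from the robot), y left (to the barrier's post), z up. Plate 130 mm wide, x = -165 to 70, top at z = 8 mm. White reader housing x = 70 to 165 mm, 200 mm wide, 65 mm high.
- end_stop (a point): Middle of the end stop's face that the tray meets: dock x = 60, z = 23 mm (the stop is 30 mm high, z = 8 to 38). The tray slides towards it on the plate between two grey rails, 86 mm apart inside, each 10 mm wide, z = 8 to 30 mm, x = -155 to 65 mm.
- rest_top (a point): Top of the rest fork that the lowered bar lies in, at dock x = 0, y = -77, z = 112 mm; the fork is 28 mm along x and 12 mm along y.
- bar_pivot (a point): The barrier's hinge, at dock x = 0, y = 110, z = 105 mm; its axis is parallel to the dock's x. It sits between the two cheeks of a grey post: 44 mm over both along x, 36 mm along y, 126 mm high.
- barrier (a joint): Barrier angle (rad): 0 = down, bar level across the track; grows as the free end goes up; 1.45 = upper stop, nearly upright. Swings in the dock's y-z plane. Let go below its balance point (0.65, give or take 0.1 for friction) it falls back down; beyond it, it goes on up by itself in 1 to 3 s and stays. Lifting it at point bar_end takes 1 to 1.5 N.
- bar_end (a point): On the axis of the barrier's round steel bar (16 mm thick), 230 mm from the hinge, moving with it. Lowered: dock y = -120, z = 105 mm, on the free part past the rest fork, with open space below and on the robot's side where fingers can reach under. The bar runs from the hinge to dock -y; its black cap (23 mm thick) ends 286 mm from the hinge.
- gate (a point): Lower edge of the plate that hangs under the bar and blocks the tray while the bar is down: 110 mm from the hinge, 82 mm below the bar's axis; plate 66 mm wide, 4 mm thick. It moves with the barrier.
- weight (a point): Centre of the barrier's counterweight, a dark cylinder 48 mm thick and 56 mm long along x, 73 mm from the hinge, behind and above it; it swings out to dock +y and down as the bar goes up.
- tray_mid (a point): Centre of the underside of the slide tray, a loose open grey tray of glass slides: 120 mm long (x, along the track), 80 mm wide (y), 28 mm high, walls 5 mm, about 0.3 kg. It lies on the track between the rails, on the robot's side of the barrier. It is home when this point is at the dock's x = 0 (front of the tray against the end stop).
- tray_back (a point): Centre of the outside of the tray's end wall nearest the robot, 14 mm above the tray's underside (60 mm back from tray_mid): the face to push on. Sliding the tray takes 2 to 4 N, now and then up to 8 N where it rubs along a rail.
- dishes: Bystander: two stacked petri dishes, 92 mm across, 40 mm high; origin under its centre.
- oil: Bystander: small amber bottle, 34 mm across, 68 mm high; origin under its centre.
- jar: Bystander: sample jar, 54 mm across, 65 mm high; origin under its centre.
- slidebox: Bystander: flat slide box, 85 x 100 x 35 mm; origin under its centre.
- beaker: Bystander: glass beaker, 68 mm across, 90 mm high; origin under its centre.
- wash: Bystander: white bottle, 64 mm across, 160 mm high; origin under its centre.
Things that resemble listed ones, but are neither listed nor needed, are in the scene too. Leave any green look-alike of the part that bears tray_mid alone.

How it is judged:
On the way, in this order (a step that is already met when the one before it is completed fails the run):
1. the barrier is raised past its balance point, up near its stop (value of joint barrier above 1.3 rad), for 0.3 s.
2. with the barrier up, the tray is fully home against the end stop (value of joint barrier above 1.3 rad and x of tray_mid in the frame of dock between -0.004 and 0.006 m and z of tray_mid in the frame of dock below 0.013 m and angle between the x axis of dock and the x axis of tray_mid, either way round below 0.08 rad), for 0.2 s.
At the end, for the whole second after the job is handed in: The barrier stands raised by itself (joint above 1.3 rad) and the tray lies flat and straight on the track (within 0.08 rad, not more than 5 mm off the track), within 4 mm of the end stop, both at rest (all of step 2 and velocity of joint barrier below 0.05 rad/s and linear speed of tray below 0.01 m/s); the robot touches nothing.
It fails at once if the tray is lifted off its track or tipped (z of tray_mid in the frame of dock above 0.02 m or angle between tray_mid's own z axis and vertical above 0.2 rad).
It fails at once if a bystander is pushed more than 25 mm, lifted or tipped over (distance of any of dishes, oil, jar, slidebox, beaker, wash from where it was at the start of the episode above 0.025 m or angle between any of dishes, oil, jar, slidebox, beaker, wash's own z axis and vertical above 0.5 rad).
It also fails if it takes over 56 s, if anything falls off the work surface, if the arm or the gripper's body presses on something with over 40 N, if the wrist force passes 120 N, or if a joint passes its speed limit or range.

ROBOT

A 6-joint arm with a two-finger parallel gripper is mounted at the origin on the work surface. World frame = base frame: x ahead of the robot, y to its left, z up, the work surface at z = 0. Lengths are in m, angles in rad, forces in N, time in s.
With the tool pointing down it reaches from about 0.2 to 0.875 m from the base axis. Payload 3.4 kg.
Tool frame: the origin (TCP) lies at the very end of the fingers, on their centre line; the grasp point (between the pads) lies 19 mm behind it; z points along the fingers, y is the direction in which the jaws open and shut (so a half turn about z gives the same grasp; the last joint's range is limited). The gripper opens to 94 mm and grips with 3 to 60 N. Pads are 16 mm wide; open, the fingers measure 119 mm over their backs; the gripper's body (75 mm by 177 mm) begins 78 mm behind the grasp point.
Start: joints at [-1.359, 0.276, 1.505, -0, 1.361, -0.121], TCP at [0.188, -0.543, 0.205] pointing down, gripper open.
Joint ranges: [-2.89, 2.89], [-0.75, 2.08], [0.22, 2.7], [-1.18, 4.32], [0.11, 2.71], [-2.7, 2.7]. Speed limits (rad/s): [2.57, 2.57, 3.14, 3.14, 3.14, 3.14].

INTERFACE

Orientations are given as a unit quaternion [w, x, y, z].
In Python, from bench import arm gives the robot as it stands.
- The arm moves only by the shell command python3 -m pendant 'ROWS' [FORCE]. ROWS is text: rows parted by semicolons, each of 7 numbers parted by spaces: the shift along the tool's x, y, z in cm, then the turn, a rotation vector about the tool's x, y, z in degrees, then the opening, from -1 (shut) to 1 (fully open). A call has 1 to 12 rows; each row is the pose to reach, as a shift and turn from the pose commanded when the call began, along the tool's axes at that moment; what a row does not reach only later rows make up. A row lasts 1/8 s, in which the tool goes at most 62.5 mm and 10.7 degrees, less where a joint would pass 70% of its speed; a pose out of reach is approached as far as the arm can. A call with a gripper value outside its range is refused whole. The fingers move at their own pace and stop on an object; FORCE is the grip in N (left out, the last holds). Time passes only in rows, so rows that repeat a pose let the fingers close. It gives the time, the measured TCP pose, the force and the opening at its end, in the units of the state.
- arm.get_obs(): the state, without advancing time (a new reading comes with each control period).
- arm.grab_frame(name): name is "scene" or "top"; returns a dict with "img" (400x640x3 uint8, red, green, blue), "depth" (400x640 float32, m along the optical axis (not along the pixel's ray), 0 where there is no reading), "fx", "fy", "cx", "cy" (pixels), "distortion" ([k1, k2, p1, p2, k3] as OpenCV has them; the pictures are not rectified), "world_from_camera" (4x4, takes a point from camera to world coordinates). Camera axes: x right, y down, z forward; pixel columns grow to the right and rows downward; lengths in m; the calibration is good to about 2 mm. A picture is of the moment at which its call begins.
- arm.job_done(): hands the job in, once; it reports no verdict.
The state is a dict: "clock": time; "joints": joint angles; "joint_vel": joint speeds; "joint_torque": joint torques, N m; "ee_pos": TCP position; "tool_rot": TCP orientation; "force": force on the tool from outside, world axes, zero at the start; "moment": the same for the moment, N m; "opening": opening from 0.0 (shut) to 1.0 (fully open).
Only numpy, scipy, OpenCV 4.12 (cv2) and the standard library are available. Lean on these libraries where they do the work, as an engineer would, in place of code of your own. Each camera call takes 0.05 s, during which the arm holds its last target. There are 200 camera calls.

## Working session

There is one attempt and no reset: what is moved stays moved. The work goes in short steps, Python scripts to look and compute and a shell command to move; the robot and the scene stay as the last step left them, time stands still between calls to the robot, and variables do not carry over. Pictures are saved under pics/ and viewed, about 8 in all and at most 12, crops included, and the job is handed in when it is done.

```bash
ls; mkdir -p pics
python3 - <<'E'
from bench import arm
import cv2,numpy as np
o=arm.get_obs();print({k:np.round(o[k],3) for k in('clock','ee_pos','tool_rot','force','opening')})
for n in('scene','top'):
    f=arm.grab_frame(n);cv2.imwrite(f'pics/{n}0.png',f['img'][:,:,::-1]);np.savez(f'{n}0.npz',**f)
    print(n,f['fx'],f['fy'],f['cx'],f['cy'],f['distortion'],np.round(f['world_from_camera'],3))
E
```

```text
pics
{'clock': np.float64(0.0), 'ee_pos': array([ 0.188, -0.543,  0.205]), 'tool_rot': array([-0.001,  0.986,  0.166, -0.   ]), 'force': array([ 0.132, -0.238, -0.708]), 'opening': np.float64(1.002)}
scene 473.4145135211919 473.4145135211919 321.62325435528334 193.9683326945842 [0.04256426 0.         0.         0.         0.        ] [[ 0.866  0.344 -0.363  1.107]
 [ 0.5   -0.591  0.632 -0.887]
 [ 0.003 -0.729 -0.684  1.116]
 [ 0.     0.     0.     1.   ]]
top 455.6470337140241 455.6470337140241 323.73923114320814 192.56986349119882 [-0.0391464  0.         0.         0.         0.       ] [[-0.036 -0.978  0.208  0.276]
 [-0.999  0.035 -0.004  0.023]
 [-0.003 -0.208 -0.978  1.501]
 [ 0.     0.     0.     1.   ]]
```

View pics/top0.png

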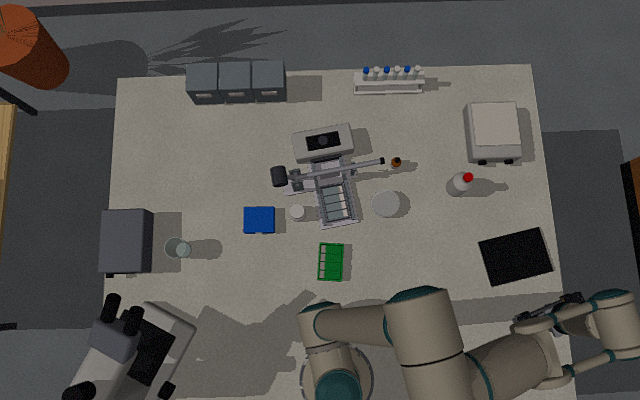

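View pics/scene0.png

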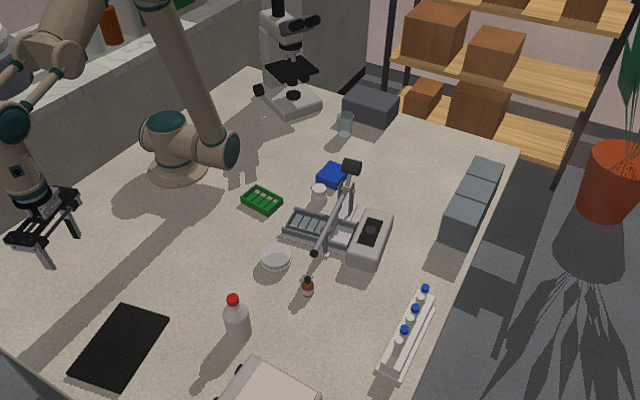

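The top view shows the grey tray at about (337,203), between the rails and on the robot's side of the bar. The green look-alike is at (331,262), so I'll leave that alone. The bar runs from the weight at (280,176) to its cap at (382,161), and the white reader is at (323,141). The amber bottle (396,162) stands just past the cap, and the dishes are at (388,203) and the jar at (296,212). Next is one close crop, plus measurements.

```bash
cat > h.py <<'E'
import numpy as np,cv2
def K(f): return np.array([[f['fx'],0,f['cx']],[0,f['fy'],f['cy']],[0,0,1.]])
def rays(f,px):
    n=cv2.undistortPoints(np.array(px,float).reshape(-1,1,2),K(f),f['distortion'])[:,0]
    return np.c_[n,np.ones(len(n))]
def plane(f,px,z):
    T=f['world_from_camera'];d=rays(f,px)@T[:3,:3].T;o=T[:3,3]
    return o+d*((z-o[2])/d[:,2])[:,None]
def cloud(f):
    v,u=np.mgrid[:400,:640];d=f['depth'].ravel()
    p=rays(f,np.c_[u.ravel(),v.ravel()])*d[:,None];T=f['world_from_camera']
    w=p@T[:3,:3].T+T[:3,3];w[d==0]=np.nan
    return w.reshape(400,640,3)
E
python3 - <<'E'
from h import *
f=dict(np.load('top0.npz'));w=cloud(f);im=f['img']
c=im[110:240,230:430,::-1];cv2.imwrite('pics/topcrop.png',cv2.resize(c,(800,520),interpolation=cv2.INTER_CUBIC))
for f_,n in((f,'top'),(dict(np.load('scene0.npz')),'scene')):
    w=cloud(f_);x,y,z=w[...,0],w[...,1],w[...,2]
    roi=(x>.35)&(x<.95)&(abs(y)<.35)
    for lo,hi in((.055,.075),(.095,.13),(.13,.22)):
        m=(roi&(z>lo)&(z<hi)).astype(np.uint8)
        k,l,s,_=cv2.connectedComponentsWithStats(m)
        for i in range(1,k):
            if s[i,4]>25:
                p=w[l==i];r=cv2.minAreaRect((p[:,:2]*1000).astype(np.float32))
                print(n,lo,s[i],np.round(p.mean(0),3),[np.round(a) for a in r])
E
```

```text
top 0.055 [233  90  20   7  48] [0.93  0.276 0.066] [array([930., 279.]), array([16., 68.]), np.float64(13.0)]
top 0.055 [254  92  31   5  64] [0.929 0.188 0.065] [array([929., 190.]), array([  9., 102.]), np.float64(1.0)]
top 0.055 [ 291  123   64   37 1578] [0.756 0.016 0.064] [array([758.,  15.]), array([ 96., 199.]), np.float64(10.0)]
top 0.055 [394 157   6   6  26] [ 0.682 -0.227  0.065] [array([ 684., -226.]), array([16., 16.]), np.float64(85.0)]
top 0.055 [320 172  20   5  28] [ 0.641 -0.004  0.065] [array([641.,  -4.]), array([ 3., 63.]), np.float64(9.0)]
top 0.055 [289 204  15  15 169] [0.525 0.107 0.064] [array([525., 108.]), array([45., 45.]), np.float64(88.0)]
top 0.095 [252  81  32  10 281] [0.936 0.189 0.114] [array([937., 189.]), array([ 24., 103.]), np.float64(1.0)]
top 0.095 [219  82  32  11 275] [0.936 0.298 0.114] [array([938., 298.]), array([102.,  24.]), np.float64(90.0)]
top 0.095 [288 157  97  30 628] [ 0.642 -0.007  0.111] [array([638., -25.]), array([ 56., 308.]), np.float64(6.0)]
top 0.13 [270 165  21  22 328] [0.614 0.151 0.173] [array([618., 148.]), array(
[... 251 characters left out ...]
oat64(10.0)]
scene 0.055 [331 215   7  15  29] [ 0.644 -0.004  0.065] [array([644.,  -3.]), array([ 2., 60.]), np.float64(9.0)]
scene 0.055 [439 226   8   6  34] [0.939 0.136 0.065] [array([939., 136.]), array([22., 11.]), np.float64(8.0)]
scene 0.055 [304 276   7   8  45] [ 0.685 -0.23   0.065] [array([ 684., -228.]), array([15., 16.]), np.float64(6.0)]
scene 0.095 [441 174  31  49 386] [0.939 0.225 0.118] [array([939., 240.]), array([214.,  23.]), np.float64(90.0)]
scene 0.095 [309 179  46  79 606] [ 0.646 -0.02   0.113] [array([639., -25.]), array([ 55., 315.]), np.float64(6.0)]
scene 0.13 [341 157  21  24 322] [0.621 0.141 0.169] [array([619., 144.]), array([58., 51.]), np.float64(15.0)]
```

View pics/topcrop.png

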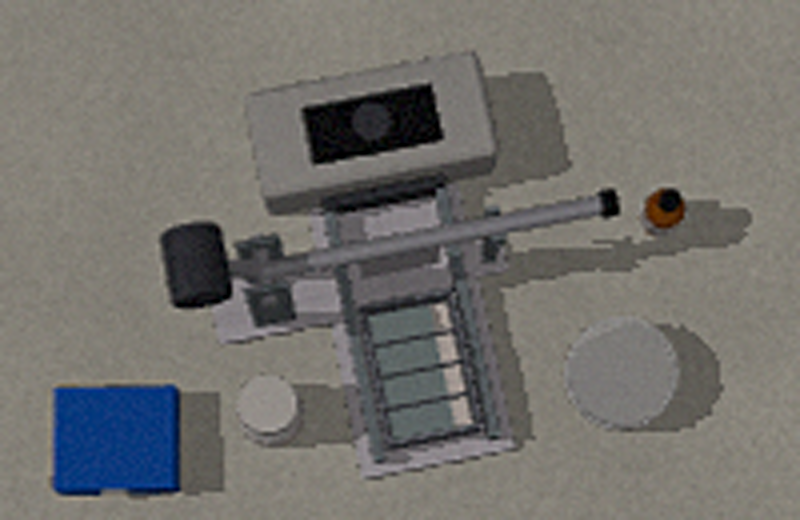

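The crop confirms the choice: the grey tray with slides lies between the rails (crop 365–490, 300–450), the bar crosses above it, and its free end is open between the fork (495,240) and the cap (610,203). The reader rectangle gives a dock yaw of 10° and an origin of about (0.643, -0.006). The gate plate at (0.642, -0.004) agrees with that.

Next I'll work out the move to the approach pose, with the tool tilted 45° and the tips forward under the bar.

```bash
cat >> h.py <<'E'
from scipy.spatial.transform import Rotation as Ro
YAW=np.deg2rad(10);O=np.array([.643,-.006,0]);D=Ro.from_euler('z',YAW)
def todock(p): return D.inv().apply(np.array(p)-O)
def target(d,tilt):   # dock position (mm), tilt (deg) -> world pos, rot
    t=np.deg2rad(tilt);z=[np.sin(t),0,-np.cos(t)];x=[np.cos(t),0,np.sin(t)];y=np.cross(z,x)
    return O+D.apply(np.array(d)/1000),D*Ro.from_matrix(np.c_[x,y,z])
def rel(o,d,tilt):
    R=Ro.from_quat(np.array(o['tool_rot'])[[1,2,3,0]]);p,Rt=target(d,tilt)
    return np.round(np.r_[R.inv().apply(p-o['ee_pos'])*100,(R.inv()*Rt).as_rotvec(degrees=True)],2)
E
python3 - <<'E'
from h import *
from bench import arm
f=dict(np.load('top0.npz'))
print('tray back',todock(plane(f,[[340,222]],.036)),'front',todock(plane(f,[[332,186]],.036)),'plate end',todock(plane(f,[[340,225.5]],.008)))
print('dishes',todock(plane(f,[[386,202]],.04)))
w=cloud(f);p=todock(w.reshape(-1,3));s=(abs(p[:,1])<.03)&(p[:,0]>-.18)&(p[:,0]<-.02)&(p[:,2]<.06)
for x in np.arange(-.18,-.02,.005):
    q=p[s&(p[:,0]>=x)&(p[:,0]<x+.005)];
    if len(q):print(round(x,3),len(q),np.round(np.nanpercentile(q[:,2],[10,50,95]),3),end=' ')
o=arm.get_obs()
for d in((-110,-125,200),(-110,-125,55)):print(d,rel(o,d,45),target(d,45)[0])
E
```

```text
tray back [[-0.15757946  0.0009301   0.036     ]] front [[-0.03519869  0.00089908  0.036     ]] plate end [[-0.16514855  0.00169657  0.008     ]]
dishes [[-0.12527432 -0.1598379   0.04      ]]
-0.18 25 [-0.006 -0.001  0.002] -0.175 27 [-0.005 -0.002  0.003] -0.17 27 [-0.005 -0.001  0.003] -0.165 33 [-0.002  0.003  0.011] -0.16 27 [0.003 0.007 0.011] -0.155 28 [0.003 0.007 0.011] -0.15 50 [0.004 0.012 0.035] -0.145 22 [0.03  0.035 0.039] -0.14 19 [0.015 0.018 0.022] -0.135 26 [0.013 0.017 0.021] -0.13 25 [0.012 0.017 0.021] -0.125 29 [0.013 0.017 0.021] -0.12 26 [0.015 0.017 0.022] -0.115 29 [0.014 0.02  0.026] -0.11 26 [0.014 0.018 0.024] -0.105 25 [0.014 0.017 0.021] -0.1 29 [0.014 0.017 0.022] -0.095 27 [0.014 0.019 0.025] -0.09 32 [0.014 0.021 0.027] -0.085 20 [0.015 0.018 0.022] -0.08 25 [0.014 0.017 0.022] -0.075 27 [0.012 0.016 0.022] -0.07 29 [0.013 0.017 0.024] -0.065 27 [0.015 0.019 0.027] -0.06 25 [0.014 0.02  0.024] -0.055 27 [0.013 0.018 0.021] -0.05 24 [0.014 0.017 0.022] -0.045 28 [0.015 0.018 0.024] -0.04 25 [0.012 0.016 0.023] -0.035 40 [0.012 0.019 0.038] -0.03 26 [0.022 0.034 0.038] -0.025 1 [0.014 0.014 0.014] (-110, -125, 200) [ 47.74 -25.27   0.52  -3.65  44.9    8.56] [ 0.55637717 -0.14820227  0.2       ]
(-110, -125, 55) [ 47.73 -25.24  15.02  -3.65  44.9    8.56] [ 0.55637717 -0.14820227  0.055     ]
```

```bash
python3 -m pendant '0 0 -3 0 0 0 -1; 47.7 -25.3 0.5 -3.65 44.9 8.56 -1; 47.7 -25.3 0.5 -3.65 44.9 8.56 -1; 47.7 -25.3 0.5 -3.65 44.9 8.56 -1; 47.7 -25.3 0.5 -3.65 44.9 8.56 -1; 47.7 -25.3 0.5 -3.65 44.9 8.56 -1; 47.7 -25.3 0.5 -3.65 44.9 8.56 -1; 47.7 -25.3 0.5 -3.65 44.9 8.56 -1; 47.7 -25.3 0.5 -3.65 44.9 8.56 -1; 47.7 -25.3 0.5 -3.65 44.9 8.56 -1; 47.7 -25.3 0.5 -3.65 44.9 8.56 -1; 47.7 -25.3 0.5 -3.65 44.9 8.56 -1'
python3 - <<'E'
from h import *
from bench import arm
o=arm.get_obs();print(np.round(todock(o['ee_pos']),4),np.round(o['joints'],2),o['force'])
for d in((-110,-125,200),(-55,-125,65),(12,-125,60)):print(d,rel(o,d,45))
E
```

```text
clock: 1.6
ee_pos: [0.5558, -0.1488, 0.2002]
tool_rot: [-0.032, 0.92, 0.081, 0.381]
force: [0.6, -0.8, -0.4]
opening: 0.004
[-0.1107 -0.1255  0.2002] [-0.81  0.04  2.13  1.02  0.76 -0.12] [ 0.6229187  -0.76841798 -0.4437752 ]
(-110, -125, 200) [ 0.03 -0.05  0.06  0.08  0.03  0.1 ]
(-55, -125, 65) [-5.62 -0.08 13.5   0.08  0.03  0.1 ]
(12, -125, 60) [-1.23 -0.08 18.59  0.08  0.03  0.1 ]
```

```bash
python3 -m pendant '-2.8 0 6.7 0 0 0 -1; -5.6 0 13.5 0 0 0 -1; -5.6 0 13.5 0 0 0 -1; -5.6 0 13.5 0 0 0 -1; -5.6 0 13.5 0 0 0 -1; -3.4 0 16 0 0 0 -1; -1.2 0 18.6 0 0 0 -1; -1.2 0 18.6 0 0 0 -1; -1.2 0 18.6 0 0 0 -1'
python3 - <<'E'
from h import *
from bench import arm
o=arm.get_obs();print(np.round(todock(o['ee_pos']),4),np.round(o['joints'],2),o['force'])
for n in('scene',):
    f=arm.grab_frame(n);cv2.imwrite('pics/s1.png',cv2.resize(f['img'][140:310,210:420,::-1],(735,595),interpolation=cv2.INTER_CUBIC))
# arc at radius r under the bar, finger offset below the bar
for th in(0,.1,.2,.3,.4,.5,.6,.7,.8,.9,1.0):
    off=(8+8+12*0)*1.0
    r=225
    y=110-r*np.cos(th);z=105+r*np.sin(th)
    # contact line: tilted finger 45deg => tip z = bar z -12-22.6 ; shift normal to the bar instead of z
    n=34.6-1; zz=z-n*np.cos(th)-0; yy=y-n*np.sin(th)*0.7
    print(th,np.round([yy,zz]),rel(o,(12,yy,zz),45)[:3])
E
```

```text
clock: 2.72
ee_pos: [0.6766, -0.1279, 0.0616]
tool_rot: [-0.032, 0.92, 0.081, 0.382]
force: [-0.2, 0.3, -0.5]
opening: 0.004
[ 0.0119 -0.1259  0.0616] [-0.57  0.4   2.14  1.62  0.5  -0.64] [-0.222092    0.34153908 -0.52326555]
0 [-115.   71.] [ 0.7  -1.09 -0.69]
0.1 [-116.   94.] [ 2.3  -0.96 -2.29]
0.2 [-115.  117.] [ 3.91 -1.06 -3.89]
0.3 [-112.  139.] [ 5.52 -1.38 -5.49]
0.4 [-106.  162.] [ 7.09 -1.92 -7.07]
0.5 [-99. 183.] [ 8.63 -2.68 -8.61]
0.6 [-89. 204.] [ 10.11  -3.65 -10.09]
0.7 [-77. 224.] [ 11.53  -4.82 -11.5 ]
0.8 [-64. 243.] [ 12.86  -6.17 -12.83]
0.9 [-48. 260.] [ 14.09  -7.7  -14.06]
1.0 [-31. 276.] [ 15.21  -9.39 -15.18]
```

View pics/s1.png

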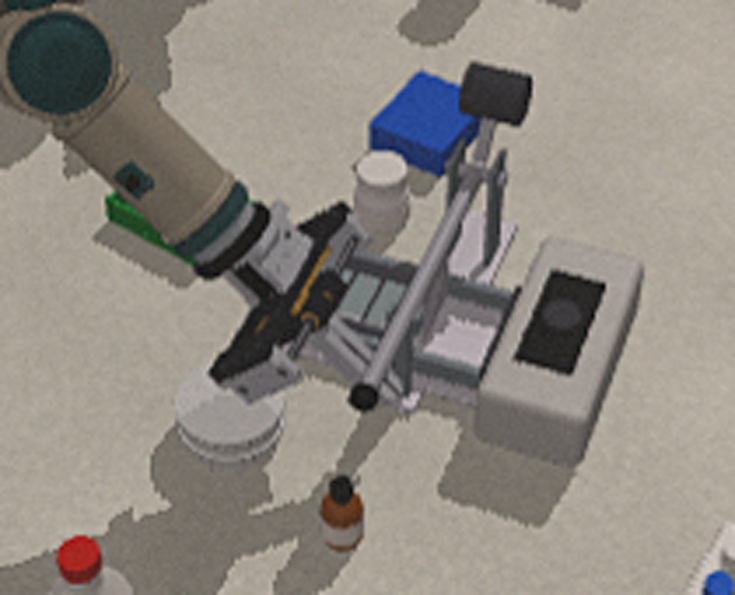

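The crop shows the shut fingers passing under the free part of the bar at about (390,375), just outside the fork. The gripper body is clear above the dishes (230,420). Force is near zero, so I can lift along the arc.

```bash
python3 -m pendant '0.7 -0.6 -0.7 0 0 0 -1; 1.5 -0.8 -1.5 0 0 0 -1; 2.3 -1 -2.3 0 0 0 -1; 3.1 -1 -3.1 0 0 0 -1; 3.9 -1.1 -3.9 0 0 0 -1; 4.7 -1.2 -4.7 0 0 0 -1; 5.5 -1.4 -5.5 0 0 0 -1; 5.5 -1.4 -5.5 0 0 0 -1'
python3 - <<'E'
from h import *
from bench import arm
o=arm.get_obs();print(np.round(todock(o['ee_pos']),4),o['force'])
f=arm.grab_frame('scene');cv2.imwrite('pics/s2.png',cv2.resize(f['img'][120:290,210:420,::-1],(735,595),interpolation=cv2.INTER_CUBIC))
E
```

```text
clock: 3.78
ee_pos: [0.6738, -0.1138, 0.139]
tool_rot: [-0.032, 0.92, 0.081, 0.382]
force: [-0.9, -0.6, -0.6]
opening: 0.006
[ 0.0116 -0.1116  0.139 ] [-0.86009995 -0.61348903 -0.62857906]
```

View pics/s2.png

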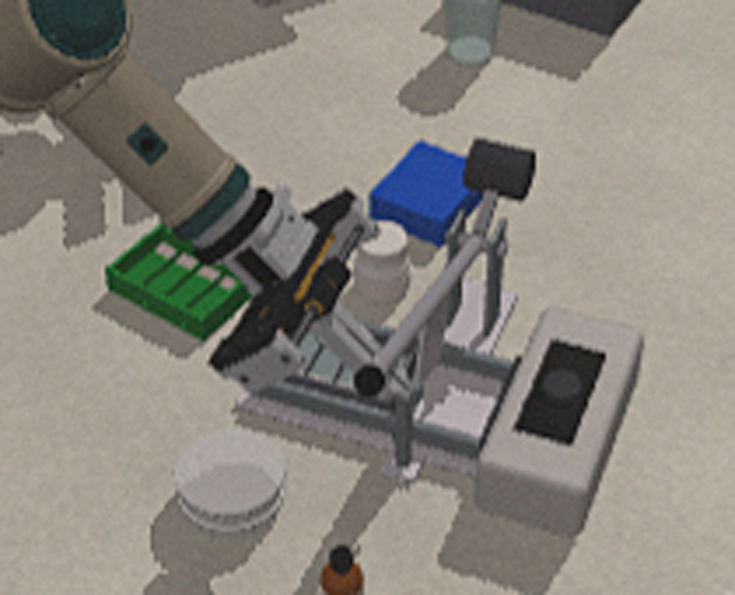

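The bar end is now at (370,378), clear of the fork tip at (403,390), so the lift works. I'll carry on along the arc past the balance point.

```bash
python3 -m pendant '0.8 -0.2 -0.8 0 0 0 -1; 1.6 -0.5 -1.6 0 0 0 -1; 2.4 -0.9 -2.4 0 0 0 -1; 3.1 -1.3 -3.1 0 0 0 -1; 3.9 -1.8 -3.9 0 0 0 -1; 4.6 -2.3 -4.6 0 0 0 -1; 5.3 -2.8 -5.3 0 0 0 -1; 6 -3.4 -6 0 0 0 -1; 6.7 -4.1 -6.7 0 0 0 -1; 7.3 -4.8 -7.3 0 0 0 -1; 8.6 -6.3 -8.6 0 0 0 -1; 9.7 -8 -9.7 0 0 0 -1'
python3 -m pendant '0 0 0 0 0 0 -1; 0 0 0 0 0 0 -1; 0 0 0 0 0 0 -1; 0 0 0 0 0 0 -1; 0 0 0 0 0 0 -1; 0 0 0 0 0 0 -1; 0 0 0 0 0 0 -1; 0 0 0 0 0 0 -1; 0 0 0 0 0 0 -1; 0 0 0 0 0 0 -1; 0 0 0 0 0 0 -1; 0 0 0 0 0 0 -1'
python3 - <<'E'
from h import *
from bench import arm
o=arm.get_obs();print(np.round(todock(o['ee_pos']),4),o['force'])
f=arm.grab_frame('scene');cv2.imwrite('pics/s3.png',cv2.resize(f['img'][100:290,210:420,::-1],(660,597),interpolation=cv2.INTER_CUBIC))
for d in((-110,-31,277),(-185,0,200),(-185,0,60),(-185,0,24)):
  for t in(45,25):print(d,t,rel(o,d,t),target(d,t)[0])
E
```

```text
clock: 5.32
ee_pos: [0.6603, -0.0345, 0.2749]
tool_rot: [-0.033, 0.921, 0.08, 0.381]
force: [0.3, -0.2, 0.5]
opening: 0.002
clock: 6.82
ee_pos: [0.6608, -0.0345, 0.2753]
tool_rot: [-0.033, 0.92, 0.081, 0.381]
force: [0.2, -0.2, -0.2]
opening: 0.003
[ 0.0126 -0.0311  0.2753] [ 0.17089733 -0.18167641 -0.18778256]
(-110, -31, 277) 45 [-8.55 -0.01 -8.79  0.07 -0.    0.07] [ 0.54005424 -0.05563034  0.277     ]
(-110, -31, 277) 25 [-8.55e+00 -1.00e-02 -8.79e+00  8.00e-02 -2.00e+01  6.00e-02] [ 0.54005424 -0.05563034  0.277     ]
(-185, 0, 200) 45 [-19.29  -3.13  -8.66   0.07  -0.     0.07] [ 0.46081057 -0.03812491  0.2       ]
(-185, 0, 200) 25 [-19.29  -3.13  -8.66   0.08 -20.     0.06] [ 0.46081057 -0.03812491  0.2       ]
(-185, 0, 60) 45 [-29.19  -3.15   1.24   0.07  -0.     0.07] [ 0.46081057 -0.03812491  0.06      ]
(-185, 0, 60) 25 [-29.19  -3.15   1.24   0.08 -20.     0.06] [ 0.46081057 -0.03812491  0.06      ]
(-185, 0, 24) 45 [-31.74  -3.16   3.79   0.07  -0.     0.07] [ 0.46081057 -0.03812491  0.024     ]
(-185, 0, 24) 25 [-31.74  -3.16   3.79   0.08 -20.     0.06] [ 0.46081057 -0.03812491  0.024     ]
```

View pics/s3.png

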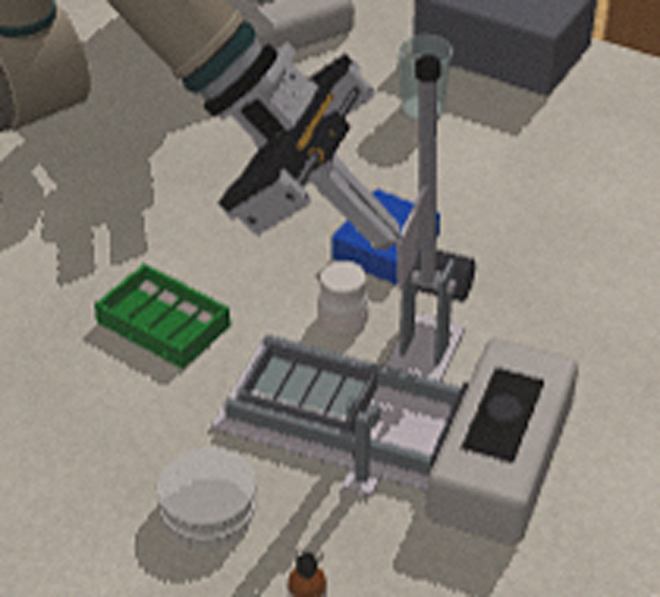

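The bar stands upright by itself, with its cap at (428,68) and the weight swung down to (460,278). The tray is unmoved, and so are the dishes, jar and bottle. I'll retreat, then go behind the tray with the fingers about 35 mm apart.

```bash
python3 -m pendant '-4.3 0 -4.4 0 0 0 -1; -8.5 0 -8.8 0 0 0 -0.25; -8.5 0 -8.8 0 0 0 -0.25; -19.3 -3.1 -8.7 0 -20 0 -0.25; -19.3 -3.1 -8.7 0 -20 0 -0.25; -19.3 -3.1 -8.7 0 -20 0 -0.25; -19.3 -3.1 -8.7 0 -20 0 -0.25; -29.2 -3.1 1.2 0 -20 0 -0.25; -29.2 -3.1 1.2 0 -20 0 -0.25; -29.2 -3.1 1.2 0 -20 0 -0.25; -29.2 -3.1 1.2 0 -20 0 -0.25; -29.2 -3.1 1.2 0 -20 0 -0.25'
python3 - <<'E'
from h import *
from bench import arm
o=arm.get_obs();print(np.round(todock(o['ee_pos']),4),o['force'],o['opening'],np.round(o['joints'],2))
for n in('scene','top'):
  f=arm.grab_frame(n);cv2.imwrite(f'pics/{n}4.png',cv2.resize(f['img'][130:280,230:430,::-1],(800,600),interpolation=cv2.INTER_CUBIC))
for d in((-185,0,22),(-170,0,22),(-150,0,22),(-67,0,22)): print(d,rel(o,d,25))
E
```

```text
clock: 8.38
ee_pos: [0.4621, -0.0399, 0.0616]
tool_rot: [-0.017, 0.972, 0.085, 0.217]
force: [-0.0, -0.3, 0.6]
opening: 0.377
[-0.184  -0.0019  0.0616] [-0.00800189 -0.33811434  0.59914018] 0.37669774832368125 [-0.45  0.09  2.3   0.6   0.45  0.45]
(-185, 0, 22) [-1.78 -0.21  3.54  0.22 -0.17  0.02]
(-170, 0, 22) [-0.42 -0.21  4.18  0.22 -0.17  0.02]
(-150, 0, 22) [ 1.39 -0.21  5.03  0.22 -0.17  0.02]
(-67, 0, 22) [ 8.9  -0.22  8.56  0.22 -0.17  0.02]
```

View pics/scene4.png

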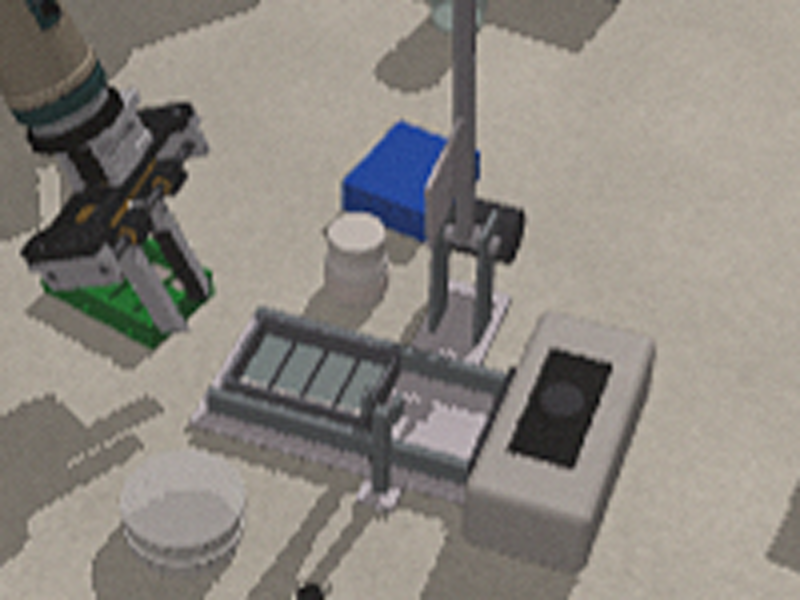

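The fingers are behind the track, with the green look-alike well behind and below them. The tray is still at (310,375) and the bar still upright. I'll lower the tips behind the tray and push slowly.

```bash
python3 -m pendant '-0.9 -0.2 2 0 0 0 -0.25; -1.3 -0.2 3.7 0 0 0 -0.25; -1.3 -0.2 3.7 0 0 0 -0.25; -0.4 -0.2 4.2 0 0 0 -0.25; 0.5 -0.2 4.6 0 0 0 -0.25; 1.4 -0.2 5 0 0 0 -0.25; 2.3 -0.2 5.5 0 0 0 -0.25; 3.2 -0.2 5.9 0 0 0 -0.25; 4.1 -0.2 6.3 0 0 0 -0.25; 4.1 -0.2 6.3 0 0 0 -0.25'
python3 - <<'E'
from h import *
from bench import arm
o=arm.get_obs();print(np.round(todock(o['ee_pos']),4),D.inv().apply(o['force']))
f=arm.grab_frame('top');cv2.imwrite('pics/t5.png',cv2.resize(f['img'][130:250,250:410,::-1],(800,600),interpolation=cv2.INTER_CUBIC))
for d in((-110,0,22),(-90,0,22),(-75,0,22),(-67,0,22),(-62,0,22)): print(d,rel(o,d,25))
E
```

```text
clock: 9.72
ee_pos: [0.5244, -0.0258, 0.0208]
tool_rot: [-0.018, 0.972, 0.086, 0.216]
force: [-0.0, -0.5, -0.8]
opening: 0.378
[-0.1203  0.0011  0.0208] [-0.12039943 -0.53418953 -0.8091364 ]
(-110, 0, 22) [ 0.98  0.11  0.32  0.12 -0.07  0.08]
(-90, 0, 22) [ 2.79  0.11  1.17  0.12 -0.07  0.08]
(-75, 0, 22) [ 4.15  0.11  1.81  0.12 -0.07  0.08]
(-67, 0, 22) [ 4.88  0.11  2.14  0.12 -0.07  0.08]
(-62, 0, 22) [ 5.33  0.11  2.36  0.12 -0.07  0.08]
```

View pics/t5.png

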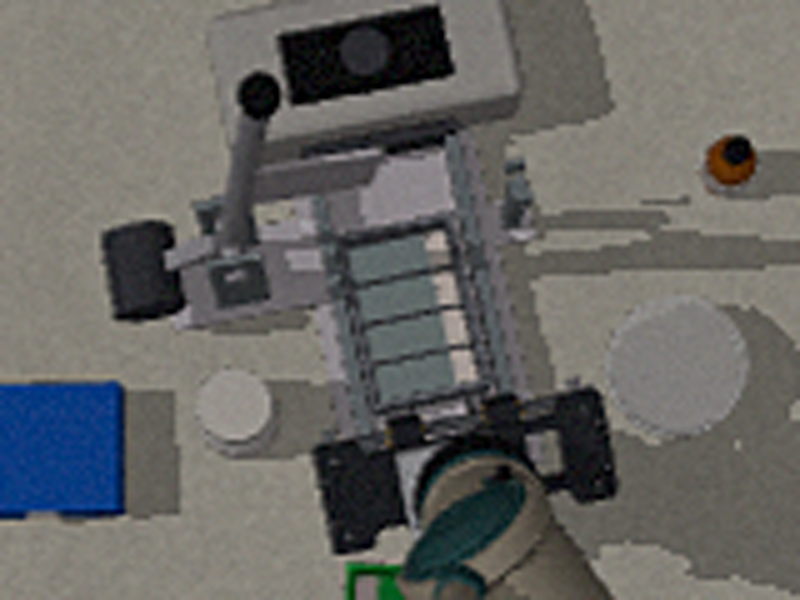

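The tray is moving ahead straight: its back wall is at (430,400), both fingertips are on it, and its front is at (400,228). The gripper's edges are clear of the jar (235,410) and the dishes (680,365). Continuing.

```bash
python3 -m pendant '0.9 0 0.35 0 0 0 -0.25; 1.8 0 0.75 0 0 0 -0.25; 2.7 0 1.15 0 0 0 -0.25; 3.3 0 1.45 0 0 0 -0.25; 3.8 0 1.65 0 0 0 -0.25; 4.2 0 1.85 0 0 0 -0.25; 4.5 0 2 0 0 0 -0.25; 4.5 0 2 0 0 0 -0.25'
python3 - <<'E'
from h import *
from bench import arm
o=arm.get_obs();print(np.round(todock(o['ee_pos']),4),D.inv().apply(o['force']))
E
python3 -m pendant '0.2 0 0.1 0 0 0 -0.25; 0.35 0 0.15 0 0 0 -0.25; 0.35 0 0.15 0 0 0 -0.25'
python3 - <<'E'
from h import *
from bench import arm
o=arm.get_obs();print(np.round(todock(o['ee_pos']),4),D.inv().apply(o['force']))
f=arm.grab_frame('top');w=cloud(f);p=todock(w.reshape(-1,3))
for x in np.arange(-.08,.07,.005):
    q=p[(abs(p[:,1])<.03)&(p[:,0]>=x)&(p[:,0]<x+.005)&(p[:,2]<.06)]
    if len(q):print(round(x,3),np.round(np.nanpercentile(q[:,2],[10,50,95]),3),end=' ')
E
```

```text
clock: 10.78
ee_pos: [0.572, -0.0172, 0.0215]
tool_rot: [-0.018, 0.972, 0.085, 0.216]
force: [-0.9, 0.4, -0.2]
opening: 0.378
[-0.0719  0.0013  0.0215] [-0.85042629  0.59152301 -0.20506954]
clock: 11.15
ee_pos: [0.5754, -0.0165, 0.0215]
tool_rot: [-0.018, 0.973, 0.085, 0.216]
force: [-1.1, -0.2, -0.2]
opening: 0.372
[-0.0684  0.0014  0.0215] [-1.1571216  -0.01018624 -0.17451589]
-0.08 [0.003 0.005 0.007] -0.075 [0.046 0.05  0.055] -0.07 [0.006 0.012 0.038] -0.065 [0.005 0.025 0.037] -0.06 [0.03  0.035 0.039] -0.055 [0.015 0.018 0.022] -0.05 [0.013 0.016 0.022] -0.045 [0.014 0.017 0.024] -0.04 [0.011 0.018 0.022] -0.035 [0.013 0.017 0.025] -0.03 [0.012 0.019 0.025] -0.025 [0.014 0.018 0.021] -0.02 [0.015 0.018 0.023] -0.015 [0.014 0.018 0.023] -0.01 [0.012 0.017 0.022] -0.005 [0.016 0.02  0.027] 0.0 [0.015 0.017 0.022] 0.005 [0.012 0.016 0.023] 0.01 [0.013 0.018 0.022] 0.015 [0.014 0.017 0.024] 0.02 [0.015 0.019 0.027] 0.025 [0.013 0.018 0.025] 0.03 [0.013 0.018 0.024] 0.035 [0.013 0.016 0.021] 0.04 [0.014 0.017 0.023] 0.045 [0.012 0.017 0.022] 0.05 [0.011 0.022 0.039] 0.055 [0.02  0.031 0.037] 0.06 [0.03  0.036 0.041] 0.065 [0.033 0.037 0.053] 0.07 [0.036 0.048 0.06 ]
```

The tray is nearly there, but nothing is resisting yet. I'll creep forward until the stop shows in the force.

```bash
python3 -m pendant '0.15 0 0.07 0 0 0 -0.25; 0.3 0 0.14 0 0 0 -0.25; 0.3 0 0.14 0 0 0 -0.25'
python3 -m pendant '0.15 0 0.07 0 0 0 -0.25; 0.27 0 0.13 0 0 0 -0.25; 0.27 0 0.13 0 0 0 -0.25'
```

```text
clock: 11.58
ee_pos: [0.5779, -0.0158, 0.0212]
tool_rot: [-0.018, 0.973, 0.085, 0.215]
force: [-5.2, -1.6, 2.3]
opening: 0.375
clock: 11.95
ee_pos: [0.5784, -0.0149, 0.0207]
tool_rot: [-0.019, 0.973, 0.086, 0.214]
force: [-13.9, -4.9, 9.3]
opening: 0.377
```

The tips moved only 0.5 mm for the last 3 mm commanded, and the force rose to about 15 N horizontally, so the tray is against the stop. Backing off straight, then up.

```bash
python3 -m pendant '-0.5 0 -0.2 0 0 0 -0.25; -1.8 0 -0.8 0 0 0 -0.25; -4.5 0 -2.1 0 0 0 -0.25; -6 0 -2.8 0 0 0 -0.25; -6 0 -2.8 0 0 0 -0.25; 0.3 0 -16.4 0 0 0 -0.25; 0.3 0 -16.4 0 0 0 -0.25; 0.3 0 -16.4 0 0 0 -0.25; 0.3 0 -16.4 0 0 0 -0.25; 0.3 0 -16.4 0 0 0 -0.25; 0.3 0 -16.4 0 0 0 -0.25'
python3 - <<'E'
from h import *
from bench import arm
o=arm.get_obs();print(np.round(todock(o['ee_pos']),4),o['force'])
f=arm.grab_frame('top');cv2.imwrite('pics/t6.png',cv2.resize(f['img'][110:260,250:450,::-1],(800,600),interpolation=cv2.INTER_CUBIC))
w=cloud(f);p=todock(w.reshape(-1,3))
for ys in((-.03,0),(0,.03)):
  for x in np.r_[np.arange(-.075,-.045,.004),np.arange(.04,.07,.004)]:
    q=p[(p[:,1]>ys[0])&(p[:,1]<ys[1])&(p[:,0]>=x)&(p[:,0]<x+.004)&(p[:,2]<.06)]
    if len(q):print(round(x,3),np.round(np.nanpercentile(q[:,2],[50,95]),3),end=' ')
  print()
E
```

```text
clock: 13.32
ee_pos: [0.5149, -0.0263, 0.1692]
tool_rot: [-0.019, 0.973, 0.085, 0.214]
force: [-0.7, 0.2, -0.4]
opening: 0.374
[-0.1297  0.0023  0.1692] [-0.71433901  0.24585316 -0.41489393]
-0.075 [0.008 0.009] -0.071 [0.005 0.01 ] -0.067 [0.005 0.008] -0.063 [0.011 0.03 ] -0.059 [0.032 0.039] -0.055 [0.026 0.033] -0.051 [0.019 0.025] -0.047 [0.016 0.024] 0.04 [0.017 0.024] 0.044 [0.018 0.021] 0.048 [0.018 0.021] 0.052 [0.021 0.036] 0.056 [0.033 0.036] 0.06 [0.036 0.039] 0.064 [0.035 0.039] 0.068 [0.042 0.058] 
-0.075 [0.005 0.012] -0.071 [0.006 0.012] -0.067 [0.009 0.011] -0.063 [0.008 0.029] -0.059 [0.033 0.039] -0.055 [0.034 0.034] -0.051 [0.018 0.025] -0.047 [0.018 0.022] 0.04 [0.016 0.019] 0.044 [0.015 0.018] 0.048 [0.017 0.02 ] 0.052 [0.02  0.026] 0.056 [0.036 0.036] 0.06 [0.037 0.043] 0.064 [0.038 0.042] 0.068 [0.045 0.058]
```

View pics/t6.png

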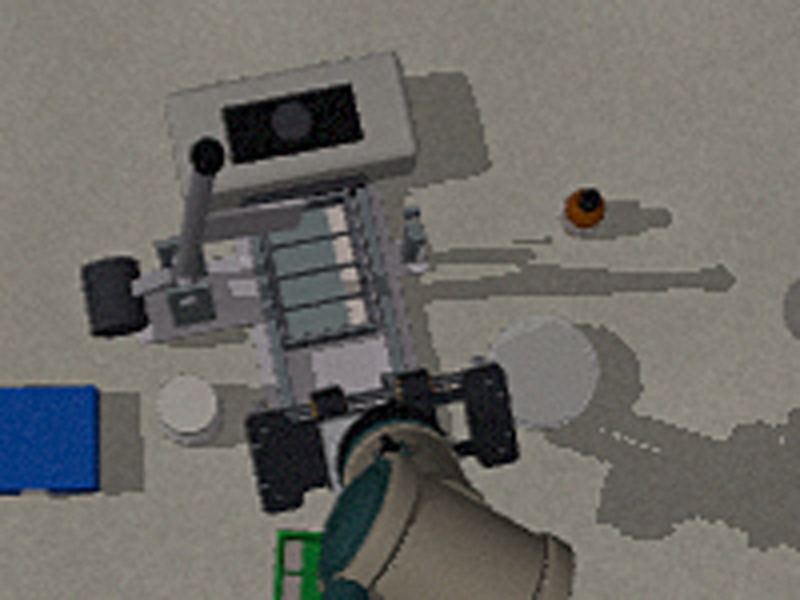

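The tray is up against the reader's stop, with its back wall at (330,340), dock x about -60 mm, the same on both sides. The bar is upright with its cap at (207,155). The bystanders look unmoved, the arm is about 13 cm above the track, and the force is near zero.

```bash
python3 -c "
from bench import arm
print(arm.job_done())"
```

```text
the job is handed in; nothing more can be done
None
```

I raised the barrier and pushed the tray home, then handed the job in; the last check was at 13.3 s of the 56 s allowed. The hand-in reports no verdict.

- **Barrier:** I lifted the bar with shut fingers from underneath, past its balance point. It went on up by itself and still stood upright in the last picture. I judged this by eye and did not measure the angle.
- **Tray:** I pushed its back wall with the two fingers slightly apart until it met the stop. At the end the tips moved only 0.5 mm for 3 mm commanded, and the force rose to about 15 N horizontally. The depth image afterwards put the back wall at dock x of about -60 mm on both halves, so the tray is home and straight. That reading is good to a few millimetres.
- **Clear of everything:** The arm finished about 13 cm above the track with a force reading under 1 N. The oil bottle, jar, dishes, slide box and green tray looked unmoved. The beaker and wash bottle were outside the last crop, but the arm never went near them.

No check failed or disagreed.

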